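Complete the short order tote and shut it

ROBOT

A 7-joint arm with a two-finger parallel gripper is mounted at the origin on the work surface. World frame = base frame: x ahead of the robot, y to its left, z up, the work surface at z = 0. Lengths are in mm, angles in degrees, forces in N, time in s.
With the tool pointing down it reaches from about 400 to 850 mm from the base axis. Payload 4.4 kg.
Tool frame: the origin (TCP) lies at the very end of the fingers, on their centre line; the grasp point (between the pads) lies 19 mm behind it (manip.grasp_offset is the distance from the TCP to the grasp point, in mm); z points along the fingers, y is the line along which they close (so a half turn about z gives the same grasp; the last joint's range is limited). The gripper opens to 94 mm and grips with 3 to 60 N. Pads are 16 mm wide; open, the fingers measure 119 mm over their backs; the gripper's body (75 mm by 177 mm) begins 78 mm behind the grasp point.
Start: joints at [-74.702, 36.005, 2.206, 86.941, -1.547, 57.084, -1.146], TCP at [212.325, 614.358, 205.478] pointing down, gripper open.
Joint ranges: [-175.42, 175.42], [-21.48, 121.26], [-71.46, 75.88], [10.55, 141.38], [-63.04, 243.04], [13.31, 113.54], [-168.57, 168.57]. Speed limits (degrees/s): [147.25, 147.25, 180, 180, 180, 180, 180].

INTERFACE

Orientations are given as a 3x3 rotation matrix whose columns are the frame's x, y, z axes.
In Python, from plant import sensors, vision, job, manip gives the robot as it stands. The module is installed in compiled form; this text tells all that it offers.
- The arm moves only by the tool carry_out, never from a script. Its arguments are lists of equal length, an entry for each row: "travel": the shift along the world's x, y, z in mm, a list of three; "rotation": the turn, a rotation vector about the world's x, y, z in degrees, a list of three; "hand": the finger opening in mm, from 0 to 94. A call has 1 to 8 rows; each row shifts and turns the commanded pose from where the row before left it; what a row does not reach is not made up. A row lasts 1/8 s, in which the tool goes at most 62.5 mm and 10.7 degrees, less where a joint would pass 70% of its speed; a pose out of reach is approached as far as the arm can. A call with a gripper value outside its range is refused whole. The fingers move at their own pace and stop on an object; "squeeze" is the grip in N (left out, the last holds). Time passes only in rows, so rows that do not move let the fingers close. It gives the time, the measured TCP pose, the force, the opening and the grip force at its end, in the units of the state.
- sensors.state(): the state, without advancing time (a new reading comes with each control period).
- vision.read_camera(name): name is "scene" or "top" or "wrist"; returns a dict with "color" (480x640x3 uint8, blue, green, red), "fx", "fy", "cx", "cy" (pixels), "extrinsics" (4x4, takes a point from camera to world coordinates); the wrist camera has in their place "mount" (4x4, takes a point from camera to tool coordinates, whose origin is the TCP and whose axes are the flange's). Camera axes: x right, y up, looking along -z (the intrinsics and any distortion apply to the point x, -y, -z); pixel columns grow to the right and rows downward; lengths in mm; the calibration is good to about 2 mm. A picture is of the moment at which its call begins: read the wrist's pose just before it. There is no depth.
- job.hand_in(): hands the job in; it is judged then, once.
The state is a dict: "time_s": time; "q": joint angles; "joint_vel": joint speeds; "tau": joint torques, N m; "position": TCP position; "tcp_rot": TCP orientation; "contact_force": force on the tool from outside, world axes, zero at the start; "torque": the same for the moment, N m; "width": finger opening in mm; "grip_force": force on a finger pad.
Only numpy, scipy, OpenCV 4.12 (cv2) and the standard library are available. Lean on these libraries where they do the work, as an engineer would, in place of code of your own. Each camera call takes 0.05 s, during which the arm holds its last target. There are 200 camera calls.

TASK

Every order tote must hold one carton, one steel roller and one tee bracket, each upright in its own bay. This tote is one piece short: see which kind is missing, take one of that kind from the stock mat, set it gently upright in the empty bay, then shut the tote's lid fully. Leave the other pieces and everything else on the bench where they are.

Things in the scene. Friction and masses are not known exactly. Their poses are not given: they have to be found in the camera images.
- carton_1: white carton, a plain paper box 100 long (its x) x 52 wide (its y) x 58 high, about 0.2 kg. Origin: centre of the underside, z up. Two alike exist (_1, _2); each stands in the tote or on the mat.
- carton_2: white carton, a plain paper box 100 long (its x) x 52 wide (its y) x 58 high, about 0.2 kg. Origin: centre of the underside, z up. Two alike exist (_1, _2); each stands in the tote or on the mat.
- roller_1: steel roller, a plain upright cylinder of diameter 54 and height 65, about 0.35 kg, standing on its end. Origin: centre of the underside, z up. Two alike exist (_1, _2); each stands in the tote or on the mat.
- roller_2: steel roller, a plain upright cylinder of diameter 54 and height 65, about 0.35 kg, standing on its end. Origin: centre of the underside, z up. Two alike exist (_1, _2); each stands in the tote or on the mat.
- bracket_1: aluminium tee bracket: a flat foot 90 (its x) x 60 (its y) x 8 thick and, along the middle of the foot, an upright rib 90 long (x), 10 thick (y), its top 60 above the underside, about 0.3 kg; it stands on its foot. Origin: centre of the underside, z up. Two alike exist (_1, _2); each stands in the tote or on the mat.
- bracket_2: aluminium tee bracket: a flat foot 90 (its x) x 60 (its y) x 8 thick and, along the middle of the foot, an upright rib 90 long (x), 10 thick (y), its top 60 above the underside, about 0.3 kg; it stands on its foot. Origin: centre of the underside, z up. Two alike exist (_1, _2); each stands in the tote or on the mat.
- tote: fixed grey open box, mm: 220 (its x) x 330 (y) x 78 high, walls and floor 5. Two dividers along x at y = -53 and +53 (5 thick, tops 35 above the underside) make three bays side by side (centres y = -107, 0, 107; each 102 x 210). Origin: centre of the underside, on the bench; x points away from the robot to the lid's hinge. It stands left or right, slightly turned.
- lid_hinge (a point): middle of the lid's hinge line, along the tote's far (+x) top rim; the hinge axis is the tote's y. The lid is a flat grey plate 6 thick as large as the tote's outline (220 from hinge to free edge).
- lid_handle (a point): the small black knob on the outside (upper) face of the lid, in the middle of its width near the free edge; this point is its grip point, about 35 mm off the face. It moves with the lid.
- lid (a joint): lid angle in rad: 0 = shut flat on the rim, about 1.5 = standing straight up; its stiff hinge stays where it is left. It starts standing open.
- mat: the stock mat: fixed black rubber mat 310 x 310 x 5 thick, with four stock pieces standing on it. Origin: centre of the underside, on the bench. It may lie left or right, across from the tote.
- tape: bystander: roll of brown packing tape standing on its flat side, diameter 84, height 45, open middle. Origin: centre of the underside.
- scanner: bystander: hand barcode scanner lying flat, about 160 long (along its x), 50 wide, 32 high. Origin: centre of the underside. (of the body; about the middle of its length)
- mug: bystander: white mug, rim diameter 80, 95 high. Origin: centre of the underside.
- small_box: bystander: flat brown cardboard box 120 x 160 x 50. Origin: centre of the underside.
Not all that is in view belongs to the job. Leave any purple or red look-alike of the bracket_2 alone. What is shaped like the roller_2 but purple is not meant.

How it is judged:
By the outcome, as a careful person would: the job done as asked, in the order asked, and still so for the second after the job is handed in, with the robot touching nothing.
It also fails if it takes over 64 s, if anything falls off the work surface, if the arm or the gripper's body presses on something with over 40 N, if the wrist force passes 120 N, or if a joint passes its speed limit or range.

## Working session

There is one attempt and no reset: what is moved stays moved. The work goes in short steps, Python scripts to look and compute and a tool call to move; the robot and the scene stay as the last step left them, time stands still between calls to the robot, and variables do not carry over. Pictures are saved under pics/ and viewed, at most 10 in all, crops included, and the job is handed in when it is done.

Besides the shell and the picture viewer there is one more tool, called after "Request:" in YAML: its name, and indented under it one key for each argument. carry_out: Moves the arm, as the interface text tells. Its arguments: {"type":"object","properties":{"travel":{"type":"array","items":{"type":"array","items":{"type":"number"}}},"rotation":{"type":"array","items":{"type":"array","items":{"type":"number"}}},"hand":{"type":"array","items":{"type":"number"}},"squeeze":{"type":"number"}},"required":["travel","rotation","hand"]}

```bash
mkdir -p pics
cat > h.py <<'E'
from plant import sensors, vision, job, manip
import numpy as np, cv2
def snap(n,f):
    c=vision.read_camera(n); cv2.imwrite('pics/'+f,c['color']); return c
def ray(c,E,u,v):
    d=np.array([(u-c['cx'])/c['fx'],-(v-c['cy'])/c['fy'],-1.]); return E[:3,:3]@d,E[:3,3]
def at(c,u,v,z,E=None):
    E=c['extrinsics'] if E is None else E
    d,o=ray(c,np.array(E),u,v); return o+d*(z-o[2])/d[2]
def proj(c,p,E=None):
    E=np.array(c['extrinsics'] if E is None else E); q=E[:3,:3].T@(np.array(p)-E[:3,3])
    return c['cx']+c['fx']*q[0]/-q[2], c['cy']+c['fy']*-q[1]/-q[2]
def wE(c,s):
    T=np.eye(4);T[:3,:3]=s['tcp_rot'];T[:3,3]=s['position'];return T@np.array(c['mount'])
E
python3 - <<'E'
from h import *
for n in('top','scene'):
    c=snap(n,n+'1.png'); print({k:v for k,v in c.items() if k!='color'})
s=sensors.state();print(s)
E
```

```text
{'fx': 552.8363469311956, 'fy': 552.8363469311956, 'cx': 323.5484456713274, 'cy': 234.96567274580568, 'extrinsics': array([[-1.50230600e-02,  9.79909466e-01, -1.98876208e-01,
         2.86456539e+02],
       [-9.99817654e-01, -1.70668451e-02, -8.56634632e-03,
         5.80574516e+01],
       [-1.17884333e-02,  1.98711251e-01,  9.79987179e-01,
         1.47704462e+03],
       [ 0.00000000e+00,  0.00000000e+00,  0.00000000e+00,
         1.00000000e+00]])}
{'fx': 618.761405879414, 'fy': 618.761405879414, 'cx': 322.7197248561515, 'cy': 241.5477717016255, 'extrinsics': array([[-4.64717580e-01, -5.46782595e-01,  6.96467059e-01,
         1.44380856e+03],
       [ 8.85136171e-01, -2.65628131e-01,  3.82067604e-01,
         5.65210271e+02],
       [-2.39066732e-02,  7.94021718e-01,  6.07419115e-01,
         9.08022619e+02],
       [ 0.00000000e+00,  0.00000000e+00,  0.00000000e+00,
         1.00000000e+00]])}
{'time_s': 0.1, 'q': array([-74.70361582,  36.05046349,   2.20305026,  86.98852676,
        -1.54732611,  57.08276248,  -1.14891236]), 'joint_vel': array([ 0.01153906, -0.1478424 ,  0.00441904, -0.07841672,  0.04146239,
       -0.02034927,  0.01511752]), 'tau': array([ 3.76881319e-03, -5.50781894e+01,  1.14759117e+00, -1.87114477e+01,
       -5.20774943e-02,  1.92001200e-02,  4.76906757e-05]), 'position': array([212.11661264, 613.8102547 , 204.69156029]), 'tcp_rot': array([[-9.45120959e-01,  3.26720227e-01, -5.14919586e-04],
       [ 3.26720633e-01,  9.45119733e-01, -1.52232840e-03],
       [-1.07148180e-05, -1.60701933e-03, -9.99998709e-01]]), 'contact_force': array([-0.23913489,  0.67243739, -0.06539486]), 'torque': array([ 0.01219058,  0.0169108 , -0.00742066]), 'grip_force': 0.0, 'width': 94.30188286683077}
```

View pics/top1.png

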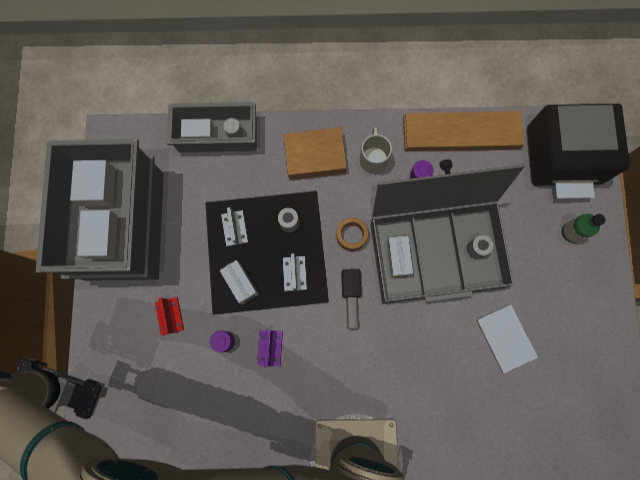

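View pics/scene1.png

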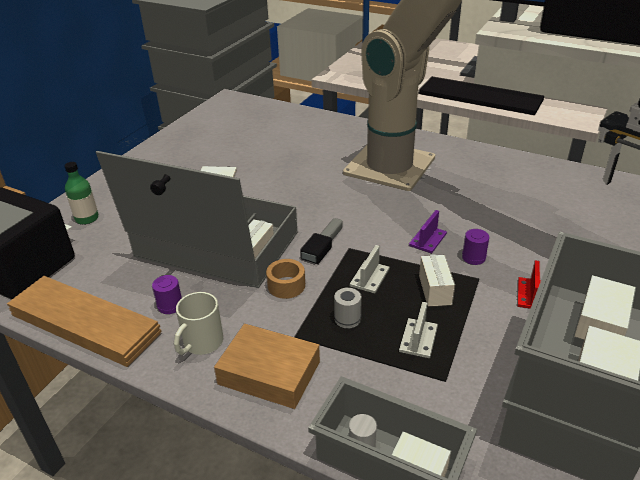

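The empty bay is the middle one (top px 440,240). The left bay holds a carton (400,256) and the right a roller (482,245), so a bracket is missing. 

Possible brackets in the top view:
- aluminium on the mat at (294,272) and (234,226)
- purple at (270,348): not this one
- red at (170,316): not this one

I choose (294,272) and will check it in a crop.

Run:
```python
from h import *
im=cv2.imread('pics/top1.png')
a=cv2.resize(im[245:305,264:324],(480,480),interpolation=cv2.INTER_CUBIC)
cv2.imwrite('pics/c1.png',a)
b=cv2.resize(im[155:310,355:530],(700,620),interpolation=cv2.INTER_CUBIC)[:600]
cv2.imwrite('pics/c2.png',b)
```

```text
(no output)
```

View pics/c1.png

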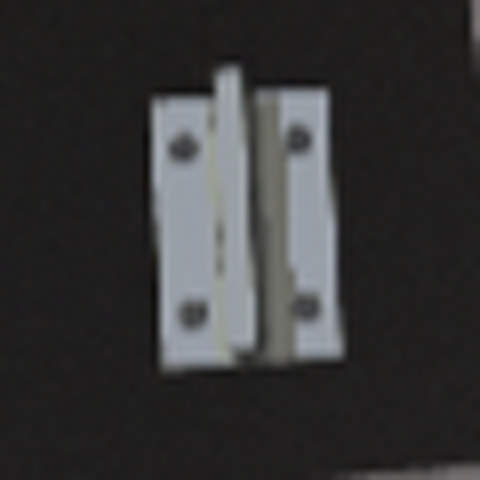

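View pics/c2.png

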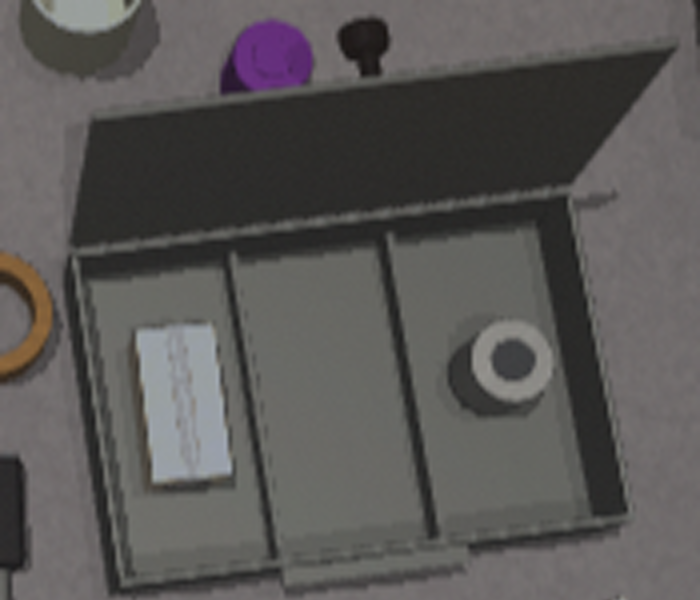

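The close crop shows a bare aluminium tee bracket with its rib running roughly along x (rib ends at crop 228,68 and 243,350). The middle bay is empty, the tote rim corners are clear, and the lid knob is at crop (363,38).

Run:
```python
from h import *
c=vision.read_camera('top'); np.set_printoptions(precision=1,suppress=True)
f=lambda u,v,z:at(c,264+u/8-.5,245+v/8-.5,z)
F=np.array([f(u,v,13) for u,v in[(150,98),(330,90),(343,356),(162,370)]])
R=np.array([f(u,v,65) for u,v in[(228,68),(243,350)]])
print(F.mean(0),[np.linalg.norm(F[i]-F[i-1]) for i in range(4)],R.mean(0),np.linalg.norm(R[0]-R[1]))
print('yaw',[np.degrees(np.arctan2(d[1],d[0])) for d in(F[0]-F[3],F[1]-F[2],R[0]-R[1])])
g=lambda u,v,z:at(c,355+u/4-.4,155+v/4-.4,z)
T=np.array([g(u,v,78) for u,v in[(70,250),(572,195),(628,518),(118,588)]])
print(T,T.mean(0),[np.linalg.norm(T[i]-T[i-1]) for i in range(4)])
print('yaw',[np.degrees(np.arctan2(d[1],d[0])) for d in(T[0]-T[3],T[1]-T[2])], np.degrees(np.arctan2(*(T[0]-T[1])[[1,0]]))-90)
# fit lid angle
from scipy.optimize import least_squares
def frame(p):
    a=p[2];R=np.array([[np.cos(a),-np.sin(a),0],[np.sin(a),np.cos(a),0],[0,0,1]]);return R,np.array([p[0],p[1],0])
def pts(p):
    R,o=frame(p);th=p[3];l=lambda s,y,n:[110-s*np.cos(th)+n*np.sin(th),y,78+s*np.sin(th)+n*np.cos(th)]
    L=[[110,165,78],[110,-165,78],[-110,-165,78],[-110,165,78],l(220,165,0),l(220,-165,0),l(p[4],0,40)]
    return [o+R@np.array(x) for x in L]
U=[(70,250),(572,195),(628,518),(118,588),(90,120),(675,42),(363,38)]
ob=np.array([(355+u/4-.4,155+v/4-.4) for u,v in U])
r=least_squares(lambda p:(np.array([proj(c,x) for x in pts(p)])-ob).ravel(),[T.mean(0)[0],T.mean(0)[1],0,1.5,195])
print(r.x,np.degrees(r.x[2:4]),r.fun)
R,o=frame(r.x);print('knob',pts(r.x)[6],'bracket yaw etc')
```

```text
[481.6 150.5  13. ] [np.float64(91.38433187254265), np.float64(60.44045406689842), np.float64(89.39627831075094), np.float64(60.13629594858589)] [481.  150.6  65. ] 91.59778135177115
yaw [np.float64(2.4858921961208407), np.float64(2.2895458643851145), np.float64(2.7928588765548246)]
[[ 615.5  -56.5   78. ]
 [ 646.4 -383.9   78. ]
 [ 435.5 -402.9   78. ]
 [ 396.6  -79.6   78. ]] [ 523.5 -230.7   78. ] [np.float64(220.14846596090996), np.float64(328.91062530012874), np.float64(211.832759882136), np.float64(325.64169361337713)]
yaw [np.float64(6.0188769245880565), np.float64(5.13051610605743)] 5.3955161580569495
[ 523.6 -230.6    0.1    1.7  192.3] [ 6.2 96.4] [-0.7  0.2 -0.6 -1.6  1.6  1.3 -0.4  0.1 -0.1 -0.6  0.6  0.7 -0.4 -0.2]
knob [ 693.7 -212.   264.7] bracket yaw etc
```

Request:
carry_out:
  travel:
    - [20,-50,0]
    - [22,-50,0]
    - [25,-48,0]
    - [28,-46,0]
    - [28,-46,0]
    - [28,-46,0]
    - [28,-46,0]
    - [28,-46,0]
  rotation:
    - [0,0,2.7]
    - [0,0,2.7]
    - [0,0,2.7]
    - [0,0,2.7]
    - [0,0,2.7]
    - [0,0,2.7]
    - [0,0,2.7]
    - [0,0,2.7]
  hand: [50,50,50,50,50,50,50,50]
  squeeze: 25

```text
time_s: 1.15
position: [420.0, 234.8, 205.5]
tcp_rot: [[-0.999, -0.046, 0.0], [-0.046, 0.999, 0.0], [-0.0, 0.0, -1.0]]
contact_force: [0.2, 0.9, -0.1]
width: 49.9
grip_force: 0.0
```

Request:
carry_out:
  travel:
    - [30,-42,0]
    - [31,-43,-30]
    - [0,0,0]
    - [0,0,0]
  rotation:
    - [0,0,0]
    - [0,0,0]
    - [0,0,0]
    - [0,0,0]
  hand: [50,50,50,50]

```text
time_s: 1.65
position: [479.9, 151.8, 175.3]
tcp_rot: [[-0.999, -0.044, -0.001], [-0.044, 0.999, 0.0], [0.001, 0.0, -1.0]]
contact_force: [0.3, 0.1, -0.4]
width: 50.0
grip_force: 0.0
```

Run:
```python
from h import *
s=sensors.state(); c=snap('wrist','w1.png'); E=wE(c,s); im=c['color'].copy()
a=np.radians(2.5);R=np.array([[np.cos(a),-np.sin(a)],[np.sin(a),np.cos(a)]])
for L,z in(([(45,30),(45,-30),(-45,-30),(-45,30)],13),([(45,5),(45,-5),(-45,-5),(-45,5)],65)):
    p=[proj(c,[*(R@np.array(q)+[481.2,150.5]),z],E) for q in L]
    cv2.polylines(im,[np.int32(p)],True,(0,255,0) if z<20 else (0,0,255),1)
cv2.imwrite('pics/w1.png',im);print(s['position'],E[:3,3],c['fx'])
```

```text
[479.88403782 151.79033054 175.29573733] [397.65002191 148.48400261 353.78938706] 359.46178406854716
```

View pics/w1.png

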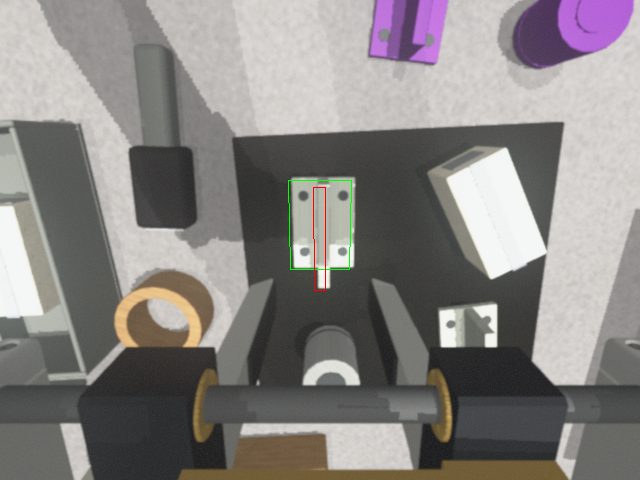

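The wrist view shows the predicted outline on the bracket at (322,225), within about 3 px. I'll descend and grip the rib.

Request:
carry_out:
  travel:
    - [1,0,-50]
    - [0,0,-50]
    - [0,0,-30]
    - [0,0,-19]
    - [0,0,0]
    - [0,0,0]
    - [0,0,0]
    - [0,0,0]
  rotation:
    - [0,0,0]
    - [0,0,0]
    - [0,0,0]
    - [0,0,0]
    - [0,0,0]
    - [0,0,0]
    - [0,0,0]
    - [0,0,0]
  hand: [50,50,50,50,50,0,0,0]
  squeeze: 25

```text
time_s: 2.7
position: [481.8, 151.6, 27.3]
tcp_rot: [[-0.999, -0.044, 0.001], [-0.044, 0.999, 0.001], [-0.001, 0.001, -1.0]]
contact_force: [0.4, 0.6, -0.6]
width: 23.5
grip_force: 0.0
```

Request:
carry_out:
  travel:
    - [0,0,0]
    - [0,0,0]
    - [0,0,0]
    - [0,0,0]
  rotation:
    - [0,0,0]
    - [0,0,0]
    - [0,0,0]
    - [0,0,0]
  hand: [0,0,0,0]

```text
time_s: 3.2
position: [481.7, 151.8, 26.8]
tcp_rot: [[-0.999, -0.044, 0.001], [-0.044, 0.999, 0.001], [-0.001, 0.001, -1.0]]
contact_force: [-0.9, 0.6, 6.6]
width: 10.4
grip_force: 25.0
```

Request:
carry_out:
  travel:
    - [0,0,15]
    - [0,0,40]
    - [0,0,45]
    - [2,-20,40]
    - [8,-50,0]
    - [8,-55,0]
    - [8,-55,0]
    - [8,-55,0]
  rotation:
    - [0,0,0]
    - [0,0,0]
    - [0,0,0]
    - [0,0,0]
    - [0,0,0.9]
    - [0,0,0.9]
    - [0,0,0.9]
    - [0,0,0.9]
  hand: [0,0,0,0,0,0,0,0]

```text
time_s: 4.2
position: [514.5, -85.6, 166.8]
tcp_rot: [[-0.994, -0.107, -0.001], [-0.107, 0.994, -0.0], [0.001, -0.0, -1.0]]
contact_force: [0.9, 0.0, -3.2]
width: 9.7
grip_force: 25.0
```

Request:
carry_out:
  travel:
    - [8,-55,0]
    - [0,-50,0]
    - [0,-30,0]
    - [0,-12,0]
    - [0,0,0]
    - [0,0,0]
  rotation:
    - [0,0,0]
    - [0,0,0]
    - [0,0,0]
    - [0,0,0]
    - [0,0,0]
    - [0,0,0]
  hand: [0,0,0,0,0,0]

```text
time_s: 4.95
position: [523.5, -228.4, 166.5]
tcp_rot: [[-0.994, -0.109, -0.0], [-0.109, 0.994, 0.001], [0.0, 0.002, -1.0]]
contact_force: [-0.2, 0.8, -3.7]
width: 10.0
grip_force: 25.0
```

Run:
```python
from h import *
s=sensors.state(); c=snap('wrist','w2.png'); E=wE(c,s); im=c['color'].copy()
a=np.radians(6.1);R=np.array([[np.cos(a),-np.sin(a)],[np.sin(a),np.cos(a)]])
for L,z,col in(([(105,50.5),(105,-50.5),(-105,-50.5),(-105,50.5)],35,(0,255,0)),([(110,165),(110,-165),(-110,-165),(-110,165)],78,(0,0,255)),([(45,30),(45,-30),(-45,-30),(-45,30)],5,(255,255,0))):
    p=[proj(c,[*(R@np.array(q)+[523.6,-230.6]),z],E) for q in L]
    cv2.polylines(im,[np.int32(p)],True,col,1)
cv2.imwrite('pics/w2.png',im);print(s['position'],s['tcp_rot'],s['width'],s['contact_force'])
```

```text
[ 523.45639572 -228.36149919  166.4771074 ] [[-9.94014385e-01 -1.09248470e-01 -4.17171022e-04]
 [-1.09248972e-01  9.94013325e-01  1.47349396e-03]
 [ 2.53696594e-04  1.51024970e-03 -9.99998827e-01]] 10.010784474184616 [-0.21863756  0.80566732 -3.68957333]
```

View pics/w2.png

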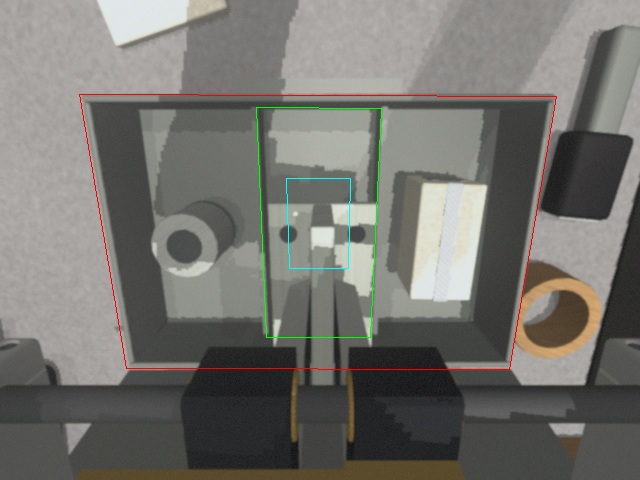

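The tote outline overlay matches the wrist view to within 3 px, and the held bracket sits over the middle bay (blue target at 320,223). I'll lower it.

Request:
carry_out:
  travel:
    - [0,0,-40]
    - [0,0,-40]
    - [0,0,-30]
    - [0,0,-15]
    - [0,0,-7]
    - [0,0,-3]
    - [0,0,0]
  rotation:
    - [0,0,0]
    - [0,0,0]
    - [0,0,0]
    - [0,0,0]
    - [0,0,0]
    - [0,0,0]
    - [0,0,0]
  hand: [0,0,0,0,0,0,0]

```text
time_s: 5.88
position: [523.9, -230.8, 32.2]
tcp_rot: [[-0.994, -0.107, 0.001], [-0.107, 0.994, -0.0], [-0.001, -0.001, -1.0]]
contact_force: [0.3, -0.1, -3.2]
width: 10.3
grip_force: 25.0
```

Request:
carry_out:
  travel:
    - [0,0,-2]
    - [0,0,-1.5]
    - [0,0,-1]
    - [0,0,0]
    - [0,0,0]
  rotation:
    - [0,0,0]
    - [0,0,0]
    - [0,0,0]
    - [0,0,0]
    - [0,0,0]
  hand: [0,0,0,0,0]

```text
time_s: 6.5
position: [523.3, -230.6, 27.0]
tcp_rot: [[-0.994, -0.107, -0.0], [-0.107, 0.994, 0.0], [0.0, 0.0, -1.0]]
contact_force: [0.0, -0.4, -2.4]
width: 9.9
grip_force: 25.0
```

Request:
carry_out:
  travel:
    - [0,0,-0.5]
    - [0,0,-0.5]
    - [0,0,0]
    - [0,0,0]
  rotation:
    - [0,0,0]
    - [0,0,0]
    - [0,0,0]
    - [0,0,0]
  hand: [0,0,0,0]

```text
time_s: 7.0
position: [523.3, -230.7, 26.9]
tcp_rot: [[-0.994, -0.107, 0.0], [-0.107, 0.994, -0.0], [-0.0, -0.0, -1.0]]
contact_force: [-2.6, 1.0, 5.6]
width: 9.8
grip_force: 25.0
```

Contact made at the expected height, so I'll release.

Request:
carry_out:
  travel:
    - [0,0,0]
    - [0,0,0]
    - [0,0,0]
    - [0,0,0]
    - [0,0,20]
    - [0,0,50]
    - [0,0,55]
    - [0,0,55]
  rotation:
    - [0,0,0]
    - [0,0,0]
    - [0,0,0]
    - [0,0,0]
    - [0,0,0]
    - [0,0,0]
    - [0,0,0]
    - [0,0,0]
  hand: [36,36,36,36,36,36,36,36]

```text
time_s: 8.0
position: [523.0, -230.6, 207.6]
tcp_rot: [[-0.994, -0.107, -0.0], [-0.107, 0.994, 0.0], [0.0, 0.0, -1.0]]
contact_force: [0.6, -0.2, -0.9]
width: 36.0
grip_force: 0.0
```

Run:
```python
from h import *
s=sensors.state(); c=snap('wrist','w3.png'); print(s['position'],s['q'],s['contact_force'])
```

```text
[ 523.04510902 -230.55193541  207.61508022] [ 22.98492505  29.34599866  -3.04603141  99.56969042   1.91574764
  51.1494861  115.26062148] [ 0.55663153 -0.18504118 -0.88244018]
```

View pics/w3.png

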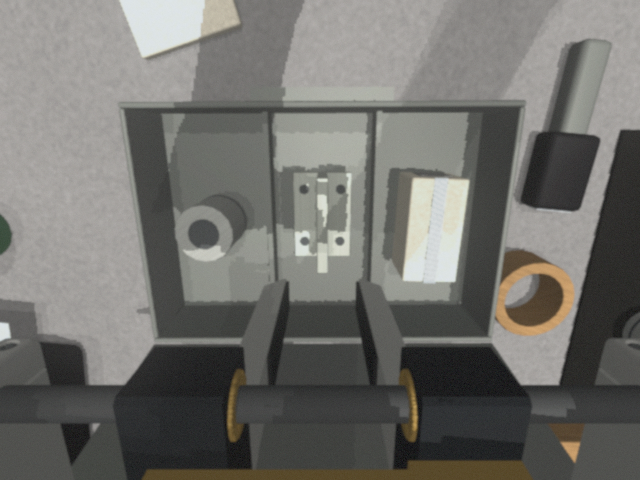

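The bracket stands upright at (322,215) in the middle bay, with the roller and carton untouched. Next is the lid: I'll go over it at z≈335, come down behind it beside the knob and push it shut along the arc.

Request:
carry_out:
  travel:
    - [0,0,45]
    - [0,0,45]
    - [0,0,38]
    - [41,20,0]
    - [41,20,0]
    - [41,19,0]
    - [40,19,0]
    - [0,0,0]
  rotation:
    - [0,0,0]
    - [0,0,0]
    - [0,0,0]
    - [0,0,0]
    - [0,0,0]
    - [0,0,0]
    - [0,0,0]
    - [0,0,0]
  hand: [0,0,0,0,0,0,0,0]

```text
time_s: 9.05
position: [688.3, -149.1, 331.7]
tcp_rot: [[-0.994, -0.111, -0.001], [-0.111, 0.994, 0.003], [0.001, 0.003, -1.0]]
contact_force: [0.6, 0.1, -0.5]
width: 0.6
grip_force: 0.0
```

Run:
```python
from h import *
s=sensors.state();print(s['position'],s['q'],s['width'],s['contact_force'])
a=np.radians(6.1)
def W(x,y,z): return np.array([523.6+x*np.cos(a)-y*np.sin(a),-230.6+x*np.sin(a)+y*np.cos(a),z])
prev=None
for d in range(94,-5,-6):
    t=np.radians(d); S=150; n=6-2
    hx=8*np.sin(t) 
    p=W(110-S*np.cos(t)+n*np.sin(t)+8,60,78+S*np.sin(t)+n*np.cos(t))
    print(d,p.round(0),None if prev is None else (p-prev).round(0)); prev=p
snap('top','t2.png'); snap('scene','s2.png')
```

```text
[ 688.31358822 -149.09191958  331.72247426] [ 11.8619483   36.27409613  -3.74390291  65.70410068   2.12472364
  78.17589201 104.8047323 ] 0.6158657115917113 [ 0.60621408  0.11292148 -0.46787931]
94 [ 649. -157.  227.] None
88 [ 633. -159.  228.] [-16.  -2.   1.]
82 [ 618. -160.  227.] [-16.  -2.  -1.]
76 [ 602. -162.  225.] [-15.  -2.  -3.]
70 [ 587. -163.  220.] [-15.  -2.  -4.]
64 [ 573. -165.  215.] [-15.  -2.  -6.]
58 [ 559. -166.  207.] [-14.  -1.  -7.]
52 [ 546. -168.  199.] [-13.  -1.  -9.]
46 [ 534. -169.  189.] [-12.  -1. -10.]
40 [ 523. -170.  177.] [-11.  -1. -11.]
34 [ 513. -171.  165.] [-10.  -1. -12.]
28 [ 505. -172.  152.] [ -8.  -1. -13.]
22 [ 498. -173.  138.] [ -7.  -1. -14.]
16 [ 492. -174.  123.] [ -5.  -1. -15.]
10 [ 488. -174.  108.] [ -4.  -0. -15.]
4 [ 486. -174.   92.] [ -2.  -0. -16.]
-2 [ 485. -174.   77.] [ -1.  -0. -16.]
```

Request:
carry_out:
  travel:
    - [0,0,-35]
    - [0,0,-40]
    - [0,0,-32]
    - [0,0,0]
    - [-12,-2,0]
    - [-8,-1,0]
    - [-8,-1,0]
    - [0,0,0]
  rotation:
    - [0,0,0]
    - [0,0,0]
    - [0,0,0]
    - [0,0,0]
    - [0,0,0]
    - [0,0,0]
    - [0,0,0]
    - [0,0,0]
  hand: [0,0,0,0,0,0,0,0]

```text
time_s: 10.15
position: [658.2, -157.1, 228.2]
tcp_rot: [[-0.994, -0.106, 0.001], [-0.106, 0.994, -0.0], [-0.001, -0.001, -1.0]]
contact_force: [0.1, 0.9, -0.9]
width: 0.4
grip_force: 0.0
```

Request:
carry_out:
  travel:
    - [-10,-1,0]
    - [-15,-2,0]
    - [-16,-2,-1]
    - [0,0,0]
  rotation:
    - [0,0,0]
    - [0,0,0]
    - [0,0,0]
    - [0,0,0]
  hand: [0,0,0,0]

```text
time_s: 10.65
position: [616.0, -161.8, 226.0]
tcp_rot: [[-0.994, -0.106, -0.002], [-0.106, 0.994, 0.0], [0.002, 0.0, -1.0]]
contact_force: [1.5, -0.0, -0.3]
width: 0.5
grip_force: 0.0
```

Request:
carry_out:
  travel:
    - [-15,-2,-3]
    - [-15,-2,-4]
    - [-15,-2,-6]
    - [-14,-1,-7]
    - [-13,-1,-9]
    - [-12,-1,-10]
    - [0,0,0]
  rotation:
    - [0,0,0]
    - [0,0,0]
    - [0,0,0]
    - [0,0,0]
    - [0,0,0]
    - [0,0,0]
    - [0,0,0]
  hand: [0,0,0,0,0,0,0]

```text
time_s: 11.52
position: [532.2, -170.7, 186.3]
tcp_rot: [[-0.994, -0.106, -0.003], [-0.106, 0.994, 0.0], [0.003, 0.001, -1.0]]
contact_force: [0.5, 0.1, 0.2]
width: 0.3
grip_force: 0.0
```

Run:
```python
from h import *
snap('scene','s3.png')
```

```text
(no output)
```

View pics/s3.png

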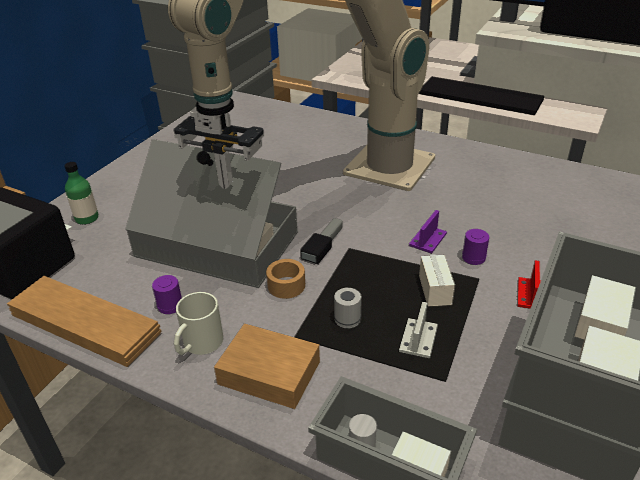

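The lid is following the fingertips at about 45° (knob at 205,157). Everything else is undisturbed, so I'll continue.

Request:
carry_out:
  travel:
    - [-11,-1,-11]
    - [-10,-1,-12]
    - [-8,-1,-13]
    - [-7,-1,-14]
    - [-5,-1,-15]
    - [-4,0,-15]
    - [-2,0,-10]
    - [0,0,0]
  rotation:
    - [0,0,0]
    - [0,0,0]
    - [0,0,0]
    - [0,0,0]
    - [0,0,0]
    - [0,0,0]
    - [0,0,0]
    - [0,0,0]
  hand: [0,0,0,0,0,0,0,0]

```text
time_s: 12.58
position: [486.1, -175.5, 96.5]
tcp_rot: [[-0.994, -0.107, -0.002], [-0.107, 0.994, 0.0], [0.002, 0.001, -1.0]]
contact_force: [-0.1, -0.3, 0.3]
width: 0.6
grip_force: 0.0
```

Request:
carry_out:
  travel:
    - [0,0,-5]
    - [0,0,-4]
    - [0,0,-2]
    - [0,0,-1]
    - [0,0,-1]
    - [0,0,0]
  rotation:
    - [0,0,0]
    - [0,0,0]
    - [0,0,0]
    - [0,0,0]
    - [0,0,0]
    - [0,0,0]
  hand: [0,0,0,0,0,0]

```text
time_s: 13.32
position: [486.3, -175.8, 84.7]
tcp_rot: [[-0.994, -0.107, 0.0], [-0.107, 0.994, -0.0], [-0.0, -0.0, -1.0]]
contact_force: [-2.9, 0.6, 7.6]
width: 0.6
grip_force: 3.8
```

Request:
carry_out:
  travel:
    - [0,0,-1]
    - [0,0,-1]
    - [0,0,0]
    - [0,0,0]
  rotation:
    - [0,0,0]
    - [0,0,0]
    - [0,0,0]
    - [0,0,0]
  hand: [0,0,0,0]

```text
time_s: 13.82
position: [486.4, -175.8, 84.5]
tcp_rot: [[-0.994, -0.107, 0.001], [-0.107, 0.994, -0.001], [-0.001, -0.001, -1.0]]
contact_force: [-6.1, 0.4, 24.7]
width: 0.8
grip_force: 12.4
```

Firm stop with z unchanged and 25 N, so the lid is shut on the rim. I'll retreat and verify.

Request:
carry_out:
  travel:
    - [0,0,10]
    - [0,0,40]
    - [0,0,50]
    - [0,0,50]
    - [0,0,30]
    - [0,0,0]
    - [0,0,0]
  rotation:
    - [0,0,0]
    - [0,0,0]
    - [0,0,0]
    - [0,0,0]
    - [0,0,0]
    - [0,0,0]
    - [0,0,0]
  hand: [0,0,0,0,0,0,0]

```text
time_s: 14.7
position: [485.6, -175.4, 261.0]
tcp_rot: [[-0.994, -0.107, -0.002], [-0.107, 0.994, 0.001], [0.001, 0.001, -1.0]]
contact_force: [0.1, 0.7, -0.5]
width: 0.7
grip_force: 0.0
```

Run:
```python
from h import *
snap('scene','s4.png'); print(sensors.state()['position'])
```

```text
[ 485.41889429 -175.3014091   260.63467146]
```

View pics/s4.png

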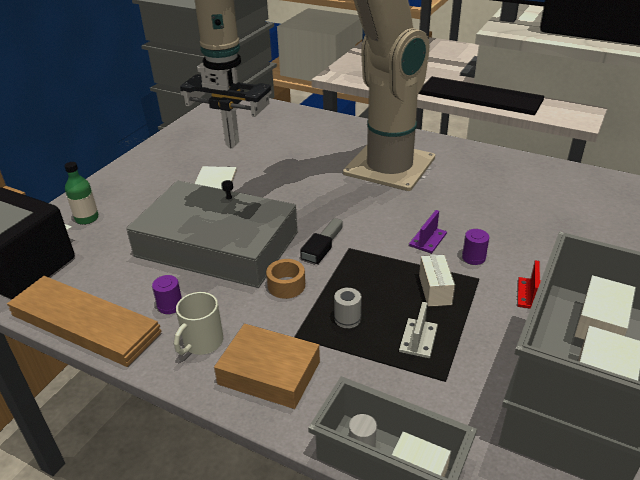

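The lid lies flat on the tote (knob at 228,187), the gripper is clear of everything, and the other items haven't moved.

```bash
python3 -c "
from plant import job
print(job.hand_in())"
```

```text
the job is handed in; nothing more can be done
None
```

The missing tee bracket now stands upright in the tote's middle bay, the lid is shut flat on the rim, and the job was handed in at about 15 s with everything else left where it was.

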